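# Park the sample carriage at its reading catch and start the reader

## Task

With the fingertips, push the reader's sprung sample carriage all the way in to its end stop, then take the fingers away so that it springs back by itself and is caught half-way by the stop pin. Only then press the round start key on top of the reader fully down and let it come up again. Nothing is to be gripped or lifted: do not touch the stop pin, and leave the tube rack, bottle, jar and pen where they stand.

Things in the scene. Friction and masses are not known exactly. Their poses are not given: they have to be found in the camera images.
- reader: Bench sample reader, fixed: aluminium base plate, white hood. Origin on the table; x = direction in which the carriage is pushed in (away from the robot, turned up to 0.45 rad either way), z up. In this frame, mm: base x -85 to 140, y -70 to 104, 12 thick; hood x 20 to 140, y -66 to 66, top at 76; dark stop-pin bracket x 15 to 45, y 62 to 104, 66 high.
- carriage (a joint): How far the carriage is pushed in, m: 0 = fully out (start), 0.050 = end stop, about 0.025 = caught by the stop pin. A spring pushes it out with 3 N at 0, 8 N at 0.050, lightly damped (20 N per m/s). Past 0.025 the pin drops behind its catch block; let go, the carriage then springs back to 0.025 within half a second and stays there.
- push_face (a point): Centre of the carriage's flat front face, 35 mm above the table, moving with it (axes as the reader's; push along +x). The carriage is a solid grey drawer 100 mm wide (y); its face spans 14 to 56 mm above the table. The drawer runs back under the hood and has a card with four sample wells on top. The space before the face is free.
- stop_pin: Sprung steel drop pin 8 mm thick with a 16 mm round head, upright in the dark bracket left of the hood (reader frame x 30, y 82 mm). Origin at its lower tip: 34 mm above the table while it rides on the catch block (start), 24 mm once dropped. Top of its head 92 mm above the table at the start. Works by itself; do not touch.
- start_key (a joint): How far the start key is pressed down, m: 0 = up, 0.006 = fully down. Sprung: 2 N to begin, 5 N fully down; it comes up by itself.
- key_top (a point): Centre of the start key's flat top: a round grey key 30 mm across on the hood's top (reader frame x 70, y -20 mm), 86 mm above the table when up and 10 mm proud of the hood. Pressed straight down.
- tube_rack: Dark blue tube rack 100 x 50 x 32 mm with four short capped tubes up to 58 mm high, loose, to the right of the reader; origin under its centre. Leave alone.
- bottle: Small white dropper bottle, 28 mm across, 62 mm high, loose, near a front corner of the reader; origin under its centre. Leave alone.
- jar: Small amber jar, 36 mm across, 45 mm high, loose, near a front corner of the reader; origin under its centre. Leave alone.
- pen: Pen 138 mm long, 11 mm thick, lying to the left of the reader along its own x; origin under its middle. Leave alone.

How it is judged:
By the outcome, as a careful person would: the job done as asked, in the order asked, and still so for the second after the job is handed in, with the robot touching nothing.
It also fails if it takes over 42 s, if anything falls off the work surface, if the arm or the gripper's body presses on something with over 40 N, if the wrist force passes 120 N, or if a joint passes its speed limit or range.

## Robot

A 6-joint arm with a two-finger parallel gripper is mounted at the origin on the work surface. World frame = base frame: x ahead of the robot, y to its left, z up, the work surface at z = 0. Lengths are in m, angles in rad, forces in N, time in s.
With the tool pointing down it reaches from about 0.375 to 0.975 m from the base axis. Payload 3.8 kg.
Tool frame: the origin (TCP) lies midway between the tips of the shut fingers; the grasp point (between the pads) lies 19 mm behind it (robot.pinch_z is the distance from the TCP to the grasp point, in m); z points along the fingers, y is the line along which they close (so a half turn about z gives the same grasp; the last joint's range is limited). The gripper opens to 88 mm and grips with 3 to 60 N. Pads are 18 mm wide; open, the fingers measure 123 mm over their backs; the gripper's body (75 mm by 187 mm) begins 45 mm behind the grasp point.
Start: joints at [1.125, 0.264, 1.604, -0, 1.274, -0.037], TCP at [0.268, 0.619, 0.239] pointing down, gripper open.
Joint ranges: [-2.63, 2.63], [-0.94, 2.18], [0.31, 2.57], [-1.31, 4.45], [0, 2.66], [-2.55, 2.55]. Speed limits (rad/s): [2.57, 2.57, 3.14, 3.14, 3.14, 3.14].

## Interface

Orientations are given as a unit quaternion [x, y, z, w].
In Python, from rig import sensors, optics, robot gives the robot as it stands.
- The arm moves only by the tool move_arm, never from a script. Its argument "targets" is one flat list of numbers, 7 for each row, row after row: the shift along the tool's x, y, z in units of 40 mm (1.0 is 40 mm), then the turn, a rotation vector about the tool's x, y, z in degrees, then the closure in counts, from 0 (fully open) to 255 (shut). In form: [tx, ty, tz, rx, ry, rz, fingers, tx, ty, tz, rx, ry, rz, fingers, ...]. A call has exactly 10 rows; each row is the pose to reach, as a shift and turn from the pose commanded when the call began, along the tool's axes at that moment; what a row does not reach only later rows make up. A row lasts 1/10 s, in which the tool goes at most 50 mm and 8.59 degrees, less where a joint would pass 70% of its speed; a pose out of reach is approached as far as the arm can. A call with a gripper value outside its range is refused whole. The fingers move at their own pace and stop on an object; "grip_force" is the grip in N (left out, the last holds). Time passes only in rows, so rows that repeat a pose let the fingers close, or fill a call up. It gives the time, the measured TCP pose, the force, the opening and the grip force at its end, in the units of the state.
- sensors.observe(): the state, without advancing time (a new reading comes with each control period).
- optics.read_camera(name): name is "side" or "top" or "wrist"; returns a dict with "img" (420x560x3 uint8, red, green, blue), "K" (3x3 intrinsics, pixels), "rvec" (rotation vector, rad) and "tvec" (3), from world to camera coordinates, as OpenCV has them. Camera axes: x right, y down, z forward; pixel columns grow to the right and rows downward; lengths in m; the calibration is good to about 2 mm. A picture is of the moment at which its call begins. There is no depth.
- robot.finish_job(): hands the job in; it is judged then, once.
The state is a dict: "clock": time; "joint_pos": joint angles; "dq": joint speeds; "tau": joint torques, N m; "eef_pos": TCP position; "tcp_rot": TCP orientation; "contact_force": force on the tool from outside, world axes, zero at the start; "moment": the same for the moment, N m; "grip_width": finger opening in m; "finger_force": force on a finger pad.
Only numpy, scipy, OpenCV 4.12 (cv2) and the standard library are available. Lean on these libraries where they do the work, as an engineer would, in place of code of your own. Each camera call takes 0.05 s, during which the arm holds its last target. There are 200 camera calls.

## Working session

There is one attempt and no reset: what is moved stays moved. The work goes in short steps, Python scripts to look and compute and a tool call to move; the robot and the scene stay as the last step left them, time stands still between calls to the robot, and variables do not carry over. Pictures are saved under pics/ and viewed, at most 10 in all, crops included, and the job is handed in when it is done.

Besides the shell and the picture viewer there is one more tool, called after "Emit:" as name(argument=value, ...) on one line, values as JSON. move_arm: Moves the arm, as the interface text tells. Its arguments: {"type":"object","properties":{"targets":{"type":"array"},"grip_force":{"type":"number"}},"required":["targets"]}

```bash
mkdir -p pics
cat > h.py <<'E'
import numpy as np,cv2
from rig import sensors,optics,robot
from scipy.spatial.transform import Rotation as R
def snap(n,f):
    c=optics.read_camera(n); cv2.imwrite('pics/'+f+'.png',c['img'][:,:,::-1]); np.savez('pics/'+f,**{k:c[k] for k in('K','rvec','tvec')},img=c['img'])
def cam(f):
    return np.load('pics/'+f+'.npz')
def proj(f,P):
    c=cam(f); return cv2.projectPoints(np.float64(P).reshape(-1,1,3),c['rvec'],c['tvec'],c['K'],None)[0].reshape(-1,2)
def ray(f,uv):
    c=cam(f); M=cv2.Rodrigues(c['rvec'])[0]; d=M.T@np.linalg.solve(c['K'],[*uv,1]); return -M.T@c['tvec'].ravel(),d
def atz(f,uv,z):
    o,d=ray(f,uv); return o+d*(z-o[2])/d[2]
def tri(l):
    A=0;b=0
    for f,uv in l:
        o,d=ray(f,uv); d/=np.linalg.norm(d); P=np.eye(3)-np.outer(d,d); A=A+P;b=b+P@o
    return np.linalg.solve(A,b)
E
python3 - <<'E'
from h import *
snap('top','t0');snap('side','s0')
print(sensors.observe())
for f in('t0','s0'): print(ray(f,(280,210)))
E
```

```text
{'clock': 0.1, 'joint_pos': array([ 1.12510081e+00,  2.64653150e-01,  1.60518810e+00,  3.51770154e-05,
        1.27371933e+00, -3.68881326e-02]), 'dq': array([-0.00094655, -0.00193808, -0.00217996,  0.0008189 , -0.00124696,
        0.00088115]), 'tau': array([ 8.24459712e-04, -5.03615355e+01, -3.58074653e+01,  7.31955143e-02,
        2.34779622e-02, -6.06769026e-05]), 'eef_pos': array([0.26803721, 0.61882005, 0.23755578]), 'tcp_rot': array([ 2.02988259e-01,  9.79180677e-01, -9.51438896e-04, -2.51450690e-04]), 'contact_force': array([-0.6075826 ,  0.43020585, -0.36346066]), 'moment': array([-0.00067397,  0.0006365 ,  0.03388752]), 'finger_force': 0.0, 'grip_width': 0.08819834864539952}
(array([0.44386745, 0.04809826, 0.79718859]), array([ 0.17205379,  0.01698608, -0.9850307 ]))
(array([ 0.25328757, -0.42903327,  0.75996695]), array([ 0.33532787,  0.54322934, -0.76980707]))
```

View pics/t0.png

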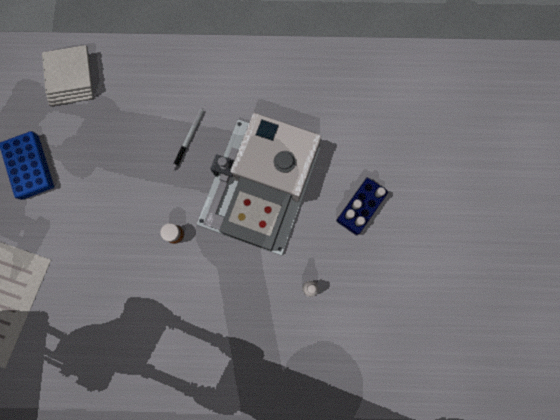

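View pics/s0.png

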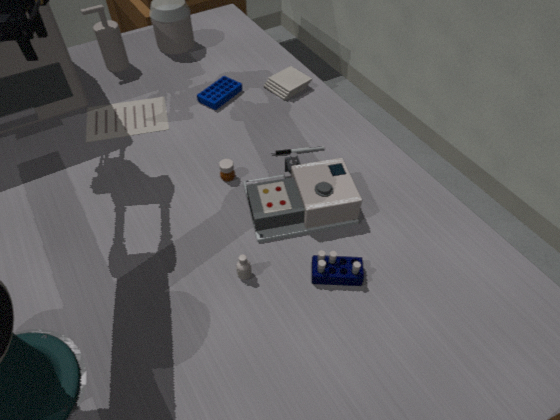

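The top view shows the reader turned clockwise, with its key near (285,161) and the front face edge from about (222,238) to (283,250). In the side view the key is near (324,188). I'll enlarge both.

Run:
```python
from h import *
a=cv2.imread('pics/t0.png')[105:265,190:330]; b=cv2.imread('pics/s0.png')[140:250,230:370]
cv2.imwrite('pics/c1.png',np.hstack([cv2.resize(a,None,fx=3.5,fy=3.5,interpolation=2)[:560],cv2.copyMakeBorder(cv2.resize(b,None,fx=2,fy=2),0,340,0,0,0)]))
b=cv2.imread('pics/s0.png')[145:245,235:370]
cv2.imwrite('pics/c2.png',cv2.resize(b,None,fx=5,fy=5,interpolation=2))
```

```text
(no output)
```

View pics/c1.png

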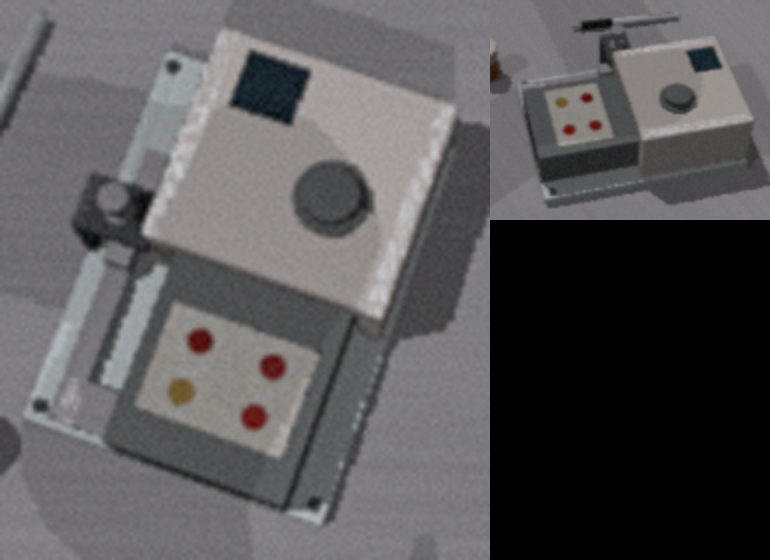

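View pics/c2.png

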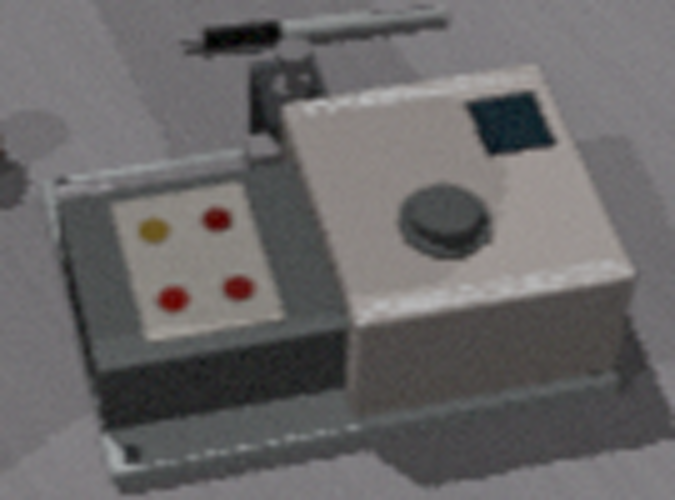

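Both crops are clear. Top crop: hood-top corners at (225,33), (456,107), (377,318), (145,236), key about (328,193), carriage front-top edge (107,438) to (282,502). Side crop: hood corners (285,105), (540,68), (632,275), (357,322), key (447,215), carriage edge (58,200) to (97,370).

Run:
```python
from h import *
from scipy.optimize import least_squares
T=np.array([(145,236),(225,33),(456,107),(377,318),(328,193),(107,438),(282,502)],float); S=np.array([(285,105),(540,68),(632,275),(357,322),(447,215),(58,200),(97,370)],float)
T=(T+.5)/3.5-.5+[190,105]; S=(S+.5)/5-.5+[235,145]
W=[tri([('t0',a),('s0',b)]) for a,b in zip(T,S)]
print(np.round(W,4))
def model(p):
    L=np.array([(20,66,76),(140,66,76),(140,-66,76),(20,-66,76),(70,-20,86),(p[3],50,56),(p[3],-50,56)])/1000.
    c,s=np.cos(p[2]),np.sin(p[2]); return L@np.array([[c,s,0],[-s,c,0],[0,0,1]])+[p[0],p[1],0]
f=lambda p:np.concatenate([(proj('t0',model(p))-T).ravel(),(proj('s0',model(p))-S).ravel()])
r=least_squares(f,[.53,.06,-.3,-80],x_scale=[.01,.01,.1,10]);p=r.x
print(p,np.round(r.fun.reshape(-1,2),1).tolist()); m=model(p);print(np.round(m,4))
c,s=np.cos(p[2]),np.sin(p[2])
print('face',[p[0]+c*p[3]/1e3,p[1]+s*p[3]/1e3])
for n,u in(('bottle',(311,285)),('jar',(172,230))):print(n,atz('t0',u,.06 if n=='bottle' else .045))
Rt=R.from_quat(sensors.observe()['tcp_rot']).as_matrix();print(Rt)
```

```text
[[ 0.6378  0.1488  0.0763]
 [ 0.7495  0.1118  0.073 ]
 [ 0.7093 -0.0083  0.0741]
 [ 0.5977  0.0302  0.0737]
 [ 0.661   0.0566  0.0777]
 [ 0.5347  0.167   0.0563]
 [ 0.5039  0.0769  0.0544]]
[  0.59715066   0.09595227  -0.32534186 -82.01807173] [[-1.5, -0.5], [-0.7, -2.6], [1.8, -0.2], [2.0, 0.8], [1.1, 0.5], [-1.4, -0.3], [1.0, 0.5], [-1.7, -0.6], [-0.8, -1.4], [0.7, 0.5], [-0.6, 1.0], [-0.9, -1.3], [-0.2, -0.8], [0.6, 0.2]]
[[ 0.6372  0.1521  0.076 ]
 [ 0.7509  0.1137  0.076 ]
 [ 0.7087 -0.0113  0.076 ]
 [ 0.595   0.027   0.076 ]
 [ 0.6571  0.0546  0.086 ]
 [ 0.5354  0.1695  0.056 ]
 [ 0.5035  0.0748  0.056 ]]
face [np.float64(0.5194351339795885), np.float64(0.12216792559772516)]
bottle [0.44150445 0.00365952 0.06      ]
jar [0.53394238 0.25654572 0.045     ]
[[-9.17591407e-01  3.97523883e-01 -8.78693164e-04]
 [ 3.97524840e-01  9.17589723e-01 -1.76117809e-03]
 [ 1.06169464e-04 -1.96534424e-03 -9.99998063e-01]]
```

The fit agrees with the stated heights and sizes: yaw −0.325, face at (0.519, 0.122), key at (0.657, 0.055). Next I'll move to a point in front of the face.

```bash
cat >> h.py <<'E'
Y=-0.325; O=np.array([.5972,.0960]); C=np.array([[np.cos(Y),-np.sin(Y)],[np.sin(Y),np.cos(Y)]])
def go(xr,yr,z):
    s=sensors.observe(); M=R.from_quat(s['tcp_rot']).as_matrix(); w=np.r_[O+C@np.array([xr,yr]),z]
    D=np.array([[-C[0,0],C[0,1],0],[-C[1,0],C[1,1],0],[0,0,-1]])
    print('units',np.round(M.T@(w-s['eef_pos'])/.04,3),'rot',np.round(R.from_matrix(M.T@D).as_rotvec(degrees=True),2),'clock',s['clock'])
def here():
    s=sensors.observe(); print('reader',np.round(C.T@(s['eef_pos'][:2]-O),4),s['eef_pos'][2],'F',np.round(s['contact_force'],1),'along x',np.round(C.T@s['contact_force'][:2],1),s['clock'],s['grip_width'])
E
python3 -c "
from h import *
here();go(-.130,0,.16)"
```

```text
reader [-0.4789  0.3903] 0.2375557842010999 F [-0.6  0.4 -0.4] along x [-0.7  0.2] 0.1 0.08819834864539952
units [-9.508 -8.99   1.956] rot [-0.11 -0.01 -4.8 ] clock 0.1
```

Emit:
move_arm(targets=[-0.4, -0.4, 0.1, 0, 0, -0.5, 255, -1.2, -1.1, 0.2, 0, 0, -1, 255, -2.1, -2, 0.4, 0, 0, -1.5, 255, -3.1, -3, 0.6, 0, 0, -2, 255, -4.1, -3.9, 0.8, 0, 0, -2.5, 255, -5.1, -4.8, 1, 0, 0, -3, 255, -6.1, -5.8, 1.2, 0, 0, -3.5, 255, -7, -6.6, 1.4, 0, 0, -4, 255, -7.7, -7.3, 1.6, 0, 0, -4.5, 255, -8.2, -7.75, 1.7, 0, 0, -4.8, 255])

```text
clock: 1.1
eef_pos: [0.446, 0.202, 0.1698]
tcp_rot: [0.162, 0.987, -0.0, -0.0]
contact_force: [0.3, 0.1, -0.6]
grip_width: 0.0104
finger_force: 0.0
```

```bash
python3 -c "
from h import *
here();go(-.125,0,.15)"
```

```text
reader [-0.1772  0.0521] 0.16984983845800417 F [ 0.3  0.1 -0.6] along x [0.3 0.1] 1.1 0.010362773005926654
units [-1.305 -1.302  0.497] rot [-0.05 -0.03 -0.02] clock 1.1
```

Emit:
move_arm(targets=[-0.3, -0.3, 0.1, 0, 0, 0, 255, -0.8, -0.8, 0.3, 0, 0, 0, 255, -1.2, -1.2, 0.5, 0, 0, 0, 255, -1.3, -1.3, 1, 0, 0, 0, 255, -1.3, -1.3, 1.6, 0, 0, 0, 255, -1.3, -1.3, 2.2, 0, 0, 0, 255, -1.3, -1.3, 2.7, 0, 0, 0, 255, -1.3, -1.3, 3.1, 0, 0, 0, 255, -1.3, -1.3, 3.3, 0, 0, 0, 255, -1.3, -1.3, 3.35, 0, 0, 0, 255])

```text
clock: 2.1
eef_pos: [0.4776, 0.1384, 0.0355]
tcp_rot: [0.162, 0.987, -0.0, -0.001]
contact_force: [-0.1, -0.2, 0.6]
grip_width: 0.0004
finger_force: 0.0
```

```bash
python3 -c "
from h import *
snap('top','t1');snap('side','s1');here();go(-.02,0,.035)
a=cv2.imread('pics/t1.png')[105:285,190:330]; b=cv2.imread('pics/s1.png')[130:250,220:370]
cv2.imwrite('pics/c3.png',np.hstack([cv2.resize(a,(420,540)),cv2.copyMakeBorder(cv2.resize(b,(375,300)),0,240,0,0,0)]))"
```

```text
reader [-0.1258  0.0026] 0.03678129757863433 F [-0.7 -0.4  0.3] along x [-0.5 -0.6] 2.2 0.00020647855361463917
units [-2.646 -0.066  0.044] rot [-0.   -0.01 -0.  ] clock 2.2
```

View pics/c3.png

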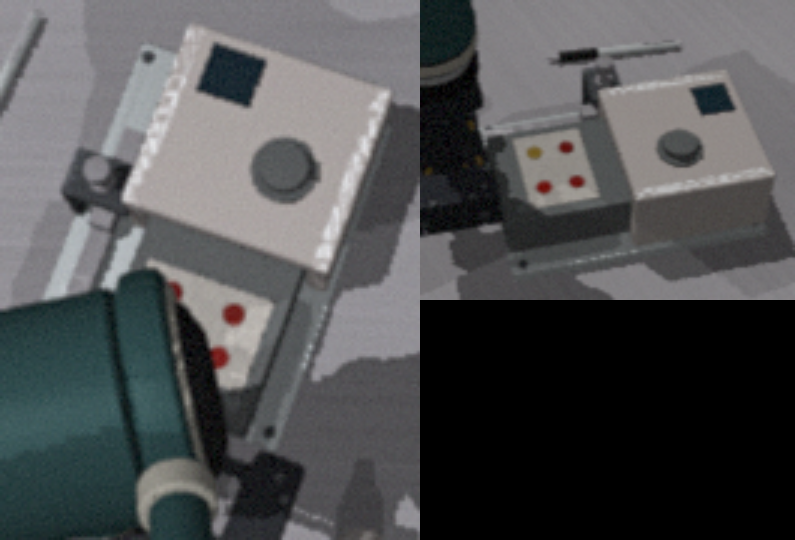

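The hand sits in front of the carriage face, aligned with the reader and clear of everything. Now I'll push in short of the end stop and check the force.

Emit:
move_arm(targets=[-0.3, 0, 0, 0, 0, 0, 255, -0.6, 0, 0, 0, 0, 0, 255, -0.8, 0, 0, 0, 0, 0, 255, -1, 0, 0, 0, 0, 0, 255, -1.2, 0, 0, 0, 0, 0, 255, -1.4, 0, 0, 0, 0, 0, 255, -1.6, 0, 0, 0, 0, 0, 255, -1.75, 0, 0, 0, 0, 0, 255, -1.85, 0, 0, 0, 0, 0, 255, -1.85, 0, 0, 0, 0, 0, 255])

```text
clock: 3.2
eef_pos: [0.5481, 0.1154, 0.0367]
tcp_rot: [0.162, 0.987, 0.0, -0.002]
contact_force: [-5.5, 3.0, 5.4]
grip_width: -0.0
finger_force: 3.4
```

```bash
python3 -c "
from h import *
here()"
```

```text
reader [-0.0527  0.0027] 0.03672770242280972 F [-5.5  3.   5.4] along x [-6.1  1.1] 3.2 -1.8385630621814528e-06
```

Emit:
move_arm(targets=[-0.05, 0, 0, 0, 0, 0, 255, -0.1, 0, 0, 0, 0, 0, 255, -0.15, 0, 0, 0, 0, 0, 255, -0.2, 0, 0, 0, 0, 0, 255, -0.23, 0, 0, 0, 0, 0, 255, -0.26, 0, 0, 0, 0, 0, 255, -0.28, 0, 0, 0, 0, 0, 255, -0.3, 0, 0, 0, 0, 0, 255, -0.32, 0, 0, 0, 0, 0, 255, -0.32, 0, 0, 0, 0, 0, 255])

```text
clock: 4.2
eef_pos: [0.5566, 0.1125, 0.0366]
tcp_rot: [0.162, 0.987, 0.0, -0.005]
contact_force: [-14.7, 7.8, 12.6]
grip_width: 0.0005
finger_force: 8.5
```

```bash
python3 -c "
from h import *
here()"
```

```text
reader [-0.0437  0.0027] 0.03663574664825893 F [-14.7   7.8  12.6] along x [-16.5   2.7] 4.2 0.0004804492691324058
```

Emit:
move_arm(targets=[-0.03, 0, 0, 0, 0, 0, 255, -0.06, 0, 0, 0, 0, 0, 255, -0.09, 0, 0, 0, 0, 0, 255, -0.1, 0, 0, 0, 0, 0, 255, -0.1, 0, 0, 0, 0, 0, 255, -0.1, 0, 0, 0, 0, 0, 255, -0.1, 0, 0, 0, 0, 0, 255, -0.1, 0, 0, 0, 0, 0, 255, -0.1, 0, 0, 0, 0, 0, 255, -0.1, 0, 0, 0, 0, 0, 255])

```text
clock: 5.2
eef_pos: [0.5566, 0.1124, 0.0364]
tcp_rot: [0.162, 0.987, 0.0, -0.009]
contact_force: [-24.8, 12.4, 21.5]
grip_width: 0.0003
finger_force: 14.0
```

```bash
python3 -c "
from h import *
here()"
```

```text
reader [-0.0437  0.0026] 0.03640474587894822 F [-24.8  12.4  21.5] along x [-27.5   3.8] 5.2 0.000322561524292299
```

The TCP stayed at −43.7 mm while the force rose to 27 N, so the carriage is on the end stop. I'll withdraw smartly, straight back.

Emit:
move_arm(targets=[0.6, 0, 0, 0, 0, 0, 255, 1.4, 0, 0, 0, 0, 0, 255, 2.1, 0, 0, 0, 0, 0, 255, 2.4, 0, 0, 0, 0, 0, 255, 2.5, 0, 0, 0, 0, 0, 255, 2.5, 0, -0.5, 0, 0, 0, 255, 2.5, 0, -1.3, 0, 0, 0, 255, 2.5, 0, -2.2, 0, 0, 0, 255, 2.5, 0, -3, 0, 0, 0, 255, 2.5, 0, -3.3, 0, 0, 0, 255])

```text
clock: 6.2
eef_pos: [0.474, 0.1419, 0.1732]
tcp_rot: [0.162, 0.987, 0.001, 0.004]
contact_force: [0.1, 0.8, 0.7]
grip_width: 0.0003
finger_force: 0.0
```

```bash
python3 -c "
from h import *
snap('wrist','w2');snap('top','t2');snap('side','s2');here();go(.07,-.02,.13)
b=cv2.imread('pics/s2.png')[130:250,220:370]
cv2.imwrite('pics/c4.png',np.hstack([cv2.resize(cv2.imread('pics/w2.png'),(400,300)),cv2.resize(b,(375,300))]))"
```

```text
reader [-0.134   0.0028] 0.16906841026281094 F [-0.4  0.3 -0.6] along x [-0.5  0.1] 6.35 0.0003739459824153122
units [-5.098 -0.569  0.985] rot [ 0.05  0.1  -0.03] clock 6.35
```

View pics/c4.png

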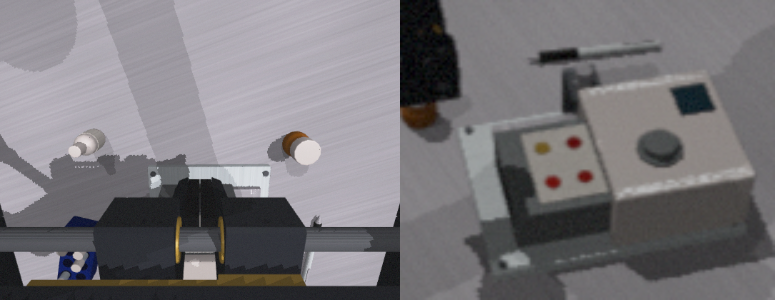

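The side view shows the carriage standing about half-way in, caught. Now I'll move over the key.

Emit:
move_arm(targets=[-0.4, 0, 0.1, 0, 0, 0, 255, -1, -0.1, 0.2, 0, 0, 0, 255, -1.8, -0.2, 0.3, 0, 0, 0, 255, -2.6, -0.3, 0.4, 0, 0, 0, 255, -3.4, -0.4, 0.5, 0, 0, 0, 255, -4.1, -0.5, 0.6, 0, 0, 0, 255, -4.6, -0.55, 0.7, 0, 0, 0, 255, -4.9, -0.57, 0.8, 0, 0, 0, 255, -5.1, -0.57, 0.9, 0, 0, 0, 255, -5.1, -0.57, 1, 0, 0, 0, 255])

```text
clock: 7.35
eef_pos: [0.6561, 0.0545, 0.1269]
tcp_rot: [0.162, 0.987, -0.0, -0.001]
contact_force: [0.3, 0.4, 1.4]
grip_width: -0.0
finger_force: 0.0
```

```bash
python3 -c "
from h import *
snap('side','s3');snap('top','t3');here();go(.07,-.02,.09)
b=cv2.imread('pics/s3.png')[110:250,220:380];a=cv2.imread('pics/t3.png')[105:265,190:330]
cv2.imwrite('pics/c5.png',np.hstack([cv2.resize(b,(440,385)),cv2.resize(a,(337,385))]))"
```

```text
reader [ 0.0676 -0.0204] 0.1270469728593861 F [-0.2  0.4 -0.1] along x [-0.3  0.3] 7.45 0.0004026697458489831
units [-0.063  0.012  0.926] rot [-0.05 -0.16  0.01] clock 7.45
```

View pics/c5.png

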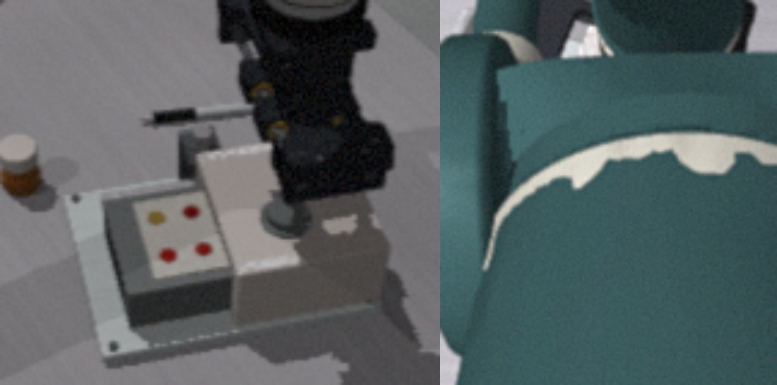

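```bash
python3 -c "
from h import *
s=sensors.observe()['eef_pos']
f=lambda P:(proj('s3',P)-[220,110])*2.75
print(f(s),f(s+[0,0,.045]),f(s+[0,0,.064]),'key',f(np.r_[O+C@[.07,-.02],.086]))
P=lambda x,y,z:np.r_[O+C@[x,y],z]
print('car left/right at -57',f(P(-.057,.05,.056)),f(P(-.057,-.05,.056)),'at -82',f(P(-.082,.05,.056)))"
```

```text
[[284.82961635 172.44541456]] [[289.84872319 127.43533027]] [[292.09180301 107.31995618]] key [[283.49271376 209.6310942 ]]
car left/right at -57 [[102.61099386 197.96668948]] [[128.19609985 293.40573119]] at -82 [[ 71.64285235 203.00895149]]
```

The key and carriage appear where predicted: carriage edge at the 25 mm catch, and TCP above the key. I'll press straight down.

Emit:
move_arm(targets=[-0.06, 0.01, 0.3, 0, 0, 0, 255, -0.06, 0.01, 0.6, 0, 0, 0, 255, -0.06, 0.01, 0.8, 0, 0, 0, 255, -0.06, 0.01, 0.9, 0, 0, 0, 255, -0.06, 0.01, 1, 0, 0, 0, 255, -0.06, 0.01, 1.05, 0, 0, 0, 255, -0.06, 0.01, 1.1, 0, 0, 0, 255, -0.06, 0.01, 1.15, 0, 0, 0, 255, -0.06, 0.01, 1.2, 0, 0, 0, 255, -0.06, 0.01, 1.2, 0, 0, 0, 255])

```text
clock: 8.45
eef_pos: [0.6586, 0.0545, 0.0811]
tcp_rot: [0.162, 0.987, 0.0, 0.0]
contact_force: [-3.2, -0.4, 5.5]
grip_width: 0.0003
finger_force: 2.2
```

```bash
python3 -c "
from h import *
here()"
```

```text
reader [ 0.0714 -0.0197] 0.08107765579805164 F [-3.2 -0.4  5.5] along x [-2.9 -1.4] 8.45 0.00028960263275244313
```

Emit:
move_arm(targets=[0, 0, 0.04, 0, 0, 0, 255, 0, 0, 0.08, 0, 0, 0, 255, 0, 0, 0.1, 0, 0, 0, 255, 0, 0, 0.12, 0, 0, 0, 255, 0, 0, 0.12, 0, 0, 0, 255, 0, 0, 0.12, 0, 0, 0, 255, 0, 0, 0.12, 0, 0, 0, 255, 0, 0, 0.12, 0, 0, 0, 255, 0, 0, 0.12, 0, 0, 0, 255, 0, 0, 0.12, 0, 0, 0, 255])

```text
clock: 9.45
eef_pos: [0.6588, 0.0545, 0.0802]
tcp_rot: [0.162, 0.987, 0.0, 0.0]
contact_force: [-10.6, 0.1, 22.4]
grip_width: 0.0005
finger_force: 11.2
```

```bash
python3 -c "
from h import *
here()"
```

```text
reader [ 0.0716 -0.0197] 0.08021304005625492 F [-10.6   0.1  22.4] along x [-10.1  -3.2] 9.45 0.0004685866109408059
```

The key is hard down: z is 0.080 at 22 N. I'll rise straight up and clear.

Emit:
move_arm(targets=[0, 0, -0.2, 0, 0, 0, 255, 0, 0, -0.5, 0, 0, 0, 255, 0, 0, -0.9, 0, 0, 0, 255, 0, 0, -1.4, 0, 0, 0, 255, 0, 0, -1.9, 0, 0, 0, 255, 0, 0, -2.4, 0, 0, 0, 255, 0, 0, -2.8, 0, 0, 0, 255, 0, 0, -3, 0, 0, 0, 255, 0, 0, -3, 0, 0, 0, 255, 0, 0, -3, 0, 0, 0, 255])

```text
clock: 10.45
eef_pos: [0.6581, 0.0545, 0.1952]
tcp_rot: [0.162, 0.987, -0.0, -0.0]
contact_force: [-0.2, 0.4, -0.6]
grip_width: 0.0005
finger_force: 0.0
```

```bash
python3 -c "
from h import *
snap('side','s4');here()
cv2.imwrite('pics/c6.png',cv2.resize(cv2.imread('pics/s4.png')[110:290,200:380],(600,600)))"
```

```text
reader [ 0.0707 -0.0201] 0.19463853530766737 F [-1.3 -0.1 -0.4] along x [-1.2 -0.6] 10.5 0.000380788870881063
```

View pics/c6.png

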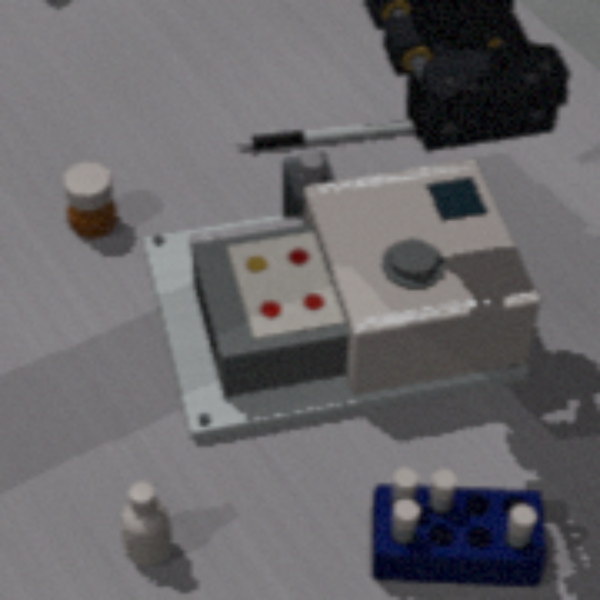

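The picture shows the carriage caught half-way (front edge (195,240) to (225,370)), the key up at (413,262), and the rack, bottle, jar and pen where they were.

```bash
python3 -c "
from rig import robot
print(robot.finish_job())"
```

```text
the job is handed in; nothing more can be done
None
```

The job is handed in: the carriage went to its end stop and sprang back to the half-way catch, then the start key was pressed fully down and came up again, at about 10.5 s with nothing else moved.

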